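# Put the desk fan's blade back on its spindle

## Robot

A 6-joint arm with a two-finger parallel gripper is mounted at the origin on a cart in front of the work surface, level with it; the furniture and walls round the work are solid. World frame = base frame: x ahead of the robot, y to its left, z up, the work surface at z = 0. Lengths are in m, angles in rad, forces in N, time in s.
With the tool pointing down it reaches from about 0.35 to 0.875 m from the base axis. Payload 4.2 kg.
Tool frame: the origin (TCP) lies at the very end of the fingers, on their centre line; the grasp point (between the pads) lies 19 mm behind it (bot.pinch_z is the distance from the TCP to the grasp point, in m); z points along the fingers, y is the line along which they close (so a half turn about z gives the same grasp; the last joint's range is limited). The gripper opens to 87 mm and grips with 3 to 60 N. Pads are 19 mm wide; open, the fingers measure 117 mm over their backs; the gripper's body (75 mm by 190 mm) begins 51 mm behind the grasp point.
Start: joints at [1.536, 0.385, 0.008, 0, -1.194, -0.259], TCP at [0.181, 0.598, 0.223] pointing down, gripper open.
Joint ranges: [-3.14, 3.14], [-1.21, 2.06], [-1.07, 1.41], [-3.16, 2.05], [-2.99, -0.16], [-3.1, 3.1]. Speed limits (rad/s): [2.79, 2.79, 3.14, 3.14, 3.14, 3.14].

## Interface

Orientations are given as [roll, pitch, yaw] about the fixed x, y, z axes, in that order (R = Rz(yaw) Ry(pitch) Rx(roll)).
In Python, from station import bot gives the robot as it stands.
- The arm moves only by the shell command python3 shift.py FILE [FORCE], which reads ROWS from the file FILE. ROWS is a JSON list that holds a single list of rows (three levels of brackets), with 1 to 20 rows, each of 7 numbers: the finger opening in m, then dx, dy, dz in a scale on which 1.0 is 0.4 m, then a rotation vector rx, ry, rz in shares of 180 degrees (1.0 is 180 degrees); each row shifts and turns the commanded pose from where the row before left it, along the tool's axes as they then stand; what a row does not reach is not made up. A row lasts 1/12 s, in which the tool goes at most 0.0417 m and 0.125 rad, less where a joint would pass 70% of its speed; a pose out of reach is approached as far as the arm can. The fingers move at their own pace and stop on an object; FORCE is the grip in N (left out, the last holds). Time passes only in rows, so rows that do not move let the fingers close. It prints the time, the measured TCP pose, the force, the opening and the grip force at its end. Input that does not fit is refused with a message, and nothing moves.
- bot.read_state(): the state, without advancing time (a new reading comes with each control period).
- bot.read_camera(name): name is "side" or "top" or "wrist"; returns a dict with "frame" (384x512x3 uint8, red, green, blue), "fx", "fy", "cx", "cy" (pixels), "k1" (the pictures are not rectified: a ray, as slopes to the right and down, at radius r is drawn at 1 + k1 r^2 times it, then the intrinsics apply), "origin" and "attitude" of the camera in the world. Camera axes: x right, y down, z forward; pixel columns grow to the right and rows downward; lengths in m; the calibration is good to about 2 mm. A picture is of the moment at which its call begins. There is no depth.
- bot.job_done(): hands the job in; it is judged then, once.
The state is a dict: "time": time; "joint_pos": joint angles; "joint_vel": joint speeds; "effort": joint torques, N m; "ee_pos": TCP position; "tcp_rot": TCP orientation; "wrist_force": force on the tool from outside, world axes, zero at the start; "wrist_torque": the same for the moment, N m; "gripper_width": finger opening in m; "grasp_force": force on a finger pad.
Only numpy, scipy, OpenCV 4.12 (cv2) and the standard library are available. Lean on these libraries where they do the work, as an engineer would, in place of code of your own. Each camera call takes 0.05 s, during which the arm holds its last target. There are 200 camera calls.

## Task

The desk fan has been cleaned and stands face up with its moving parts off: put the spacer ring over the spindle and down flat onto its flange, then the blade wheel, turning it gently by feel until its slots drop over the spindle's cross pin and the hub sits down on the ring. Then press the cap straight down on the spindle's ball end until it clicks home flush on the hub. Do not force or knock the fan, and leave the other things on the desk where they are.

Things in the scene. Friction and masses are not known exactly. Their poses are not given: they have to be found in the camera images.
- fan: grey-black desk fan with its head tilted straight up, fixed to the desk; open rear guard basket 164 mm across, rim top 88 mm above the desk; on each side a pivot and a 12 mm yoke arm, reaching 93 mm from the axis along the fan's +y and -y. Origin on the desk under the vertical spindle axis, x towards the far side, z up.
- fan_seat (a point): on the spindle axis at the top of the spindle's flange (48 mm disc), 66 mm above the desk; z up. From here up: boss 26 mm in diameter to 13 mm; shaft 11 mm in diameter to 47 mm; neck 7 mm in diameter; ball end. The spindle turns with the motor against about 0.06 N m of friction.
- fan_pin (a point): on the spindle axis, 20 mm above fan_seat, at mid height of the bare level cross pin, a square bar 4 mm thick and 26 mm long end to end. The pin's angle about the axis differs every time and is not measured (this point does not turn with it).
- fan_ball (a point): centre of the spindle's ball end, 11 mm in diameter, 57 mm above fan_seat; the ball's top is the spindle's top.
- spacer: plain dark grey ring (spacer), 46 mm outside diameter, hole 29 mm, 16 mm high, 35 g, lying flat; origin at the centre of its underside, z up. Seated, its underside is at fan_seat and its hole goes round the 26 mm boss.
- impeller: smoky grey fan wheel, five blades, 118 mm across, 55 to 90 g, lying flat; round hub 36 mm in diameter, 28 mm high, bore 14 mm; blades below 16 mm, hub free above for gripping. Origin: centre of the hub's underside. Two crossing slots in the underside, 6 mm wide, 8 mm deep, along its x and y. Seated, underside 16 mm above fan_seat, pin in either slot; resting on the pin, 22 mm.
- cap: dark ribbed knob with domed top (spinner cap), 32 mm in diameter, 27 mm high, straight to 18 mm, 60 g, hole (15 mm) down; origin at the centre of its underside. Three sprung balls inside, 8 mm up, meet the spindle's ball about 10 mm above the seated place and snap in under it at a push of about 5 N. Seated, any yaw, its underside lies on the hub's top, 44 mm above fan_seat.
- tape_roll: roll of paper tape, 52 mm across, hole 31 mm, 15 mm high, lying flat; origin at the centre of its underside; not part of the fan, to be left alone
- earbud_case: rounded earbud case, 48 x 58 x 24 mm; origin at the centre of its underside; to be left alone
- usb_stick: USB stick, 18 x 52 x 8 mm, lying flat; origin at the centre of its underside; to be left alone

How it is judged:
By the outcome, as a careful person would: the job done as asked, in the order asked, and still so for the second after the job is handed in, with the robot touching nothing.
It also fails if it takes over 72 s, if anything falls off the work surface, if the arm or the gripper's body presses on something with over 40 N, if the wrist force passes 120 N, or if a joint passes its speed limit or range.

## Working session

There is one attempt and no reset: what is moved stays moved. The work goes in short steps, Python scripts to look and compute and a shell command to move; the robot and the scene stay as the last step left them, time stands still between calls to the robot, and variables do not carry over. Pictures are saved under pics/ and viewed, at most 10 in all, crops included, and the job is handed in when it is done.

```bash
ls; mkdir -p pics; python3 - <<'E'
from station import bot
import cv2,numpy as np
print({k:np.round(v,3) for k,v in bot.read_state().items()}, bot.pinch_z)
for n in("top","side","wrist"):
    c=bot.read_camera(n); print(n,{k:np.round(v,4) for k,v in c.items() if k!="frame"})
    cv2.imwrite(f"pics/{n}0.png",c["frame"][:,:,::-1])
a=cv2.imread("pics/top0.png");
cv2.imwrite("pics/top0b.png",cv2.resize(a,(800,600)))
E
```

```text
pics
shift.py
station.py
{'time': np.float64(0.0), 'joint_pos': array([ 1.536e+00,  3.860e-01,  7.000e-03, -1.000e-03, -1.194e+00,
       -2.590e-01]), 'joint_vel': array([ 0.001, -0.001, -0.   ,  0.   , -0.001, -0.001]), 'effort': array([ 1.0000e-03, -3.9067e+01,  1.8740e+01,  4.2200e+00,  1.1000e-02,
       -0.0000e+00]), 'ee_pos': array([0.181, 0.598, 0.221]), 'tcp_rot': array([ 3.139, -0.   , -0.294]), 'wrist_force': array([-0.667,  0.567, -0.293]), 'wrist_torque': array([ 0.024,  0.013, -0.038]), 'grasp_force': np.float64(0.0), 'gripper_width': np.float64(0.087)} 0.0187
top {'fx': np.float64(395.8465), 'fy': np.float64(395.8465), 'cx': np.float64(255.1468), 'cy': np.float64(195.9978), 'k1': np.float64(0.0067), 'origin': array([ 0.301 , -0.0963,  1.1087]), 'attitude': array([-2.972 , -0.0066, -1.5597])}
side {'fx': np.float64(499.826), 'fy': np.float64(499.826), 'cx': np.float64(263.158), 'cy': np.float64(189.5928), 'k1': np.float64(-0.0912), 'origin': array([ 0.1178, -0.9163,  0.4367]), 'attitude': array([-1.9137,  0.0126, -0.4375])}
wrist {'fx': np.float64(302.2797), 'fy': np.float64(302.2797), 'cx': np.float64(258.3791), 'cy': np.float64(190.7577), 'k1': np.float64(-0.0218), 'origin': array([0.2563, 0.5743, 0.3833]), 'attitude': array([ 2.8502e+00, -2.1000e-03, -1.8662e+00])}
```

View pics/top0.png

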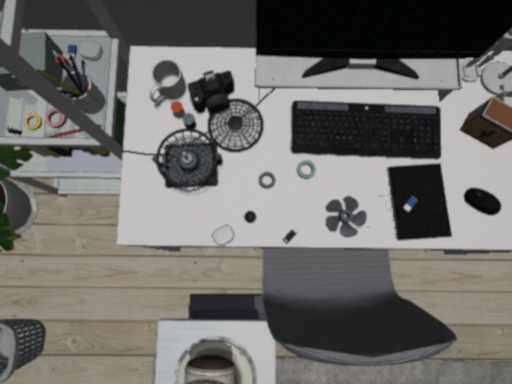

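View pics/side0.png

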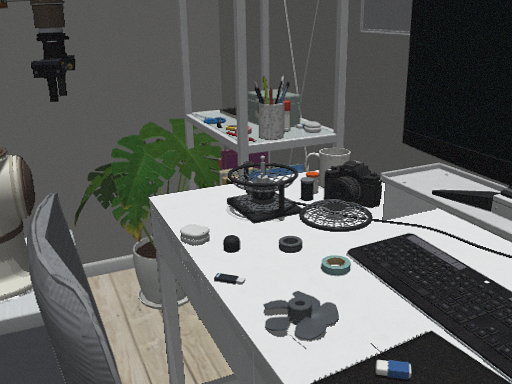

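The top view shows the fan at about (187,160), spacer (267,180), tape (306,170), cap (250,216), impeller (346,216), USB stick (290,236) and earbud case (223,234). The side view shows the spindle at (263,165), cap (232,243), spacer (290,243) and impeller hub (300,307).

```bash
cat > h.py <<'E'
import numpy as np,cv2
from scipy.spatial.transform import Rotation as R
from scipy.optimize import least_squares
from station import bot
def D(c): return np.array([c["k1"],0,0,0,0.])
def K(c): return np.array([[c["fx"],0,c["cx"]],[0,c["fy"],c["cy"]],[0,0,1.]])
def rot(c): return R.from_euler("xyz",c["attitude"]).as_matrix()
def proj(c,P):
    P=np.atleast_2d(P)-c["origin"]; p=P@rot(c)
    return cv2.projectPoints(p,np.zeros(3),np.zeros(3),K(c),D(c))[0][:,0]
def ray(c,px):
    u=cv2.undistortPoints(np.array([[px]],float),K(c),D(c))[0,0]
    return rot(c)@np.array([u[0],u[1],1])
def onz(c,px,z):
    d=ray(c,px); return c["origin"]+d*(z-c["origin"][2])/d[2]
def tri(obs):
    A=0;b=0
    for c,px in obs:
        d=ray(c,px);d/=np.linalg.norm(d);M=np.eye(3)-np.outer(d,d);A=A+M;b=b+M@c["origin"]
    return np.linalg.solve(A,b)
def snap(n,name):
    c=bot.read_camera(n); cv2.imwrite(f"pics/{name}.png",c["frame"][:,:,::-1]); 
    import pickle; pickle.dump(c,open(f"pics/{name}.pkl","wb")); return c
def load(name):
    import pickle; return pickle.load(open(f"pics/{name}.pkl","rb"))
def go(p,yaw=None):
    """tool-axis shift (mm) from the present pose to TCP p with tool down at yaw"""
    s=bot.read_state(); Rm=R.from_euler("xyz",s["tcp_rot"])
    print("shift mm",np.round(Rm.inv().apply(np.array(p)-s["ee_pos"])*1e3,1), "t",s["time"])
    if yaw is not None: print("rotvec",np.round((Rm.inv()*R.from_euler("xyz",[np.pi,0,yaw])).as_rotvec(),3))
E
python3 - <<'E'
from h import *
t=snap("top","t1");s=snap("side","s1");w=bot.read_camera("wrist")
print("fan",onz(t,(187,158),.12),"tri ball",tri([(t,(187,158)),(s,(263,158))]))
for n,p,z,q in [("spacer",(267,180),.016,(290,241)),("cap",(250,216),.02,(232,240)),("imp",(346,216),.028,(300,299)),("tape",(306,170),.015,(336,263)),("ear",(223,234),.02,(195,232)),("usb",(290,236),.01,(230,279))]:
    print(n,onz(t,p,z).round(3),tri([(t,p),(s,q)]).round(3))
st=bot.read_state();Rt=R.from_euler("xyz",st["tcp_rot"])
print("cam in tool",Rt.inv().apply(w["origin"]-st["ee_pos"]),(Rt.inv()*R.from_matrix(rot(w))).as_matrix().round(3))
E
```

```text
fan [0.56738186 0.07541724 0.12      ] tri ball [0.57096391 0.0733352  0.123153  ]
spacer [ 0.534 -0.134  0.016] [ 0.535 -0.135  0.013]
cap [ 0.431 -0.088  0.02 ] [ 0.432 -0.088  0.018]
imp [ 0.433 -0.352  0.028] [ 0.435 -0.352  0.031]
tape [ 0.565 -0.245  0.015] [ 0.568 -0.246  0.01 ]
ear [ 0.381 -0.014  0.02 ] [ 0.381 -0.014  0.015]
usb [ 0.378 -0.199  0.01 ] [ 0.381 -0.201  0.002]
cam in tool [ 0.07905094  0.00088601 -0.16163958] [[-0.002 -0.958 -0.287]
 [ 1.    -0.002 -0.   ]
 [-0.    -0.287  0.958]]
```

```bash
python3 -c "
from h import *
go([.57,.075,.23],-1.5708)"
```

```text
shift mm [523.9 387.9  -7.5] t 0.3
rotvec [ 1.000e-03 -1.000e-03  1.277e+00]
```

The manual's scale: shifts go in shares of 0.4 m and turns go in shares of 180 degrees. Converting my numbers, 0.0327 m / 0.4 = 0.0818, 0.0242 m / 0.4 = 0.0605.

```bash
echo '[[[0.087, 0.0818, 0.0605, 0, 0, 0, 0], [0.087, 0.0818, 0.0605, 0, 0, 0, 0], [0.087, 0.0818, 0.0605, 0, 0, 0, 0], [0.087, 0.0818, 0.0605, 0, 0, 0, 0], [0.087, 0.0818, 0.0605, 0, 0, 0, 0], [0.087, 0.0818, 0.0605, 0, 0, 0, 0], [0.087, 0.0818, 0.0605, 0, 0, 0, 0], [0.087, 0.0818, 0.0605, 0, 0, 0, 0], [0.087, 0.0818, 0.0605, 0, 0, 0, 0], [0.087, 0.0818, 0.0605, 0, 0, 0, 0], [0.087, 0.0818, 0.0605, 0, 0, 0, 0], [0.087, 0.0818, 0.0605, 0, 0, 0, 0], [0.087, 0.0818, 0.0605, 0, 0, 0, 0], [0.087, 0.0818, 0.0605, 0, 0, 0, 0], [0.087, 0.0818, 0.0605, 0, 0, 0, 0], [0.087, 0.0818, 0.0605, 0, 0, 0, 0], [0.087, 0, 0, 0, 0, 0, 0], [0.087, 0, 0, 0, 0, 0, 0], [0.087, 0, 0, 0, 0, 0, 0]]]' > rows.txt && python3 shift.py rows.txt
python3 -c "
from h import *
w=snap('wrist','f1'); go([.57,.075,.22],-1.5708)"
echo '[[[0.087, 0, 0, 0, 0, 0, 0.0369], [0.087, 0, 0, 0, 0, 0, 0.0369], [0.087, 0, 0, 0, 0, 0, 0.0369], [0.087, 0, 0, 0, 0, 0, 0.0369], [0.087, 0, 0, 0, 0, 0, 0.0369], [0.087, 0, 0, 0, 0, 0, 0.0369], [0.087, 0, 0, 0, 0, 0, 0.0369], [0.087, 0, 0, 0, 0, 0, 0.0369], [0.087, 0, 0, 0, 0, 0, 0.0369], [0.087, 0, 0, 0, 0, 0, 0.0369], [0.087, 0, 0, 0, 0, 0, 0.0369], [0.087, 0, 0, 0, 0, 0, 0], [0.087, 0, 0, 0, 0, 0, 0], [0.087, 0, 0, 0, 0, 0, 0]]]' > rows.txt && python3 shift.py rows.txt
python3 -c "
from h import *
w=snap('wrist','f2'); go([.57,.075,.22],-1.5708)
a=cv2.imread('pics/f1.png');b=cv2.imread('pics/f2.png')
cv2.imwrite('pics/f12.png',np.hstack([a[:,56:456],b[:,56:456]]))"
```

```text
time: 1.88
ee_pos: [0.5693, 0.0759, 0.2222]
tcp_rot: [3.141, 0.001, -0.295]
wrist_force: [0.1, 0.2, 0.6]
gripper_width: 0.0867
grasp_force: 0.0
shift mm [1.3 1.3 2.5] t 1.9333
rotvec [0.    0.    1.278]
time: 3.1
ee_pos: [0.5693, 0.077, 0.2228]
tcp_rot: [-3.141, 0.0, -1.566]
wrist_force: [-0.2, -1.4, 0.0]
gripper_width: 0.0867
grasp_force: 0.0
shift mm [ 1.8 -0.6  2.7] t 3.15
rotvec [-0.     0.     0.004]
```

View pics/f12.png

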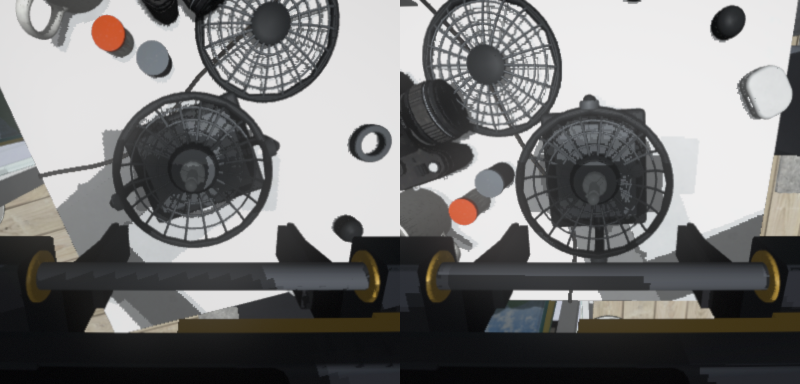

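f1 shows the basket centred at about full-frame (248,168), f2 at about (251,183), with the spindle in the middle. I'll enlarge the spindle in both.

```bash
python3 -c "
from h import *
a=cv2.imread('pics/f1.png')[120:220,200:300];b=cv2.imread('pics/f2.png')[130:230,200:300]
o=np.hstack([a,b]);o=(255*(o/255.)**.5).astype(np.uint8)
o=cv2.resize(o,(800,400),interpolation=cv2.INTER_CUBIC)
cv2.imwrite('pics/f12z.png',o)"
```

```text
(no output)
```

View pics/f12z.png

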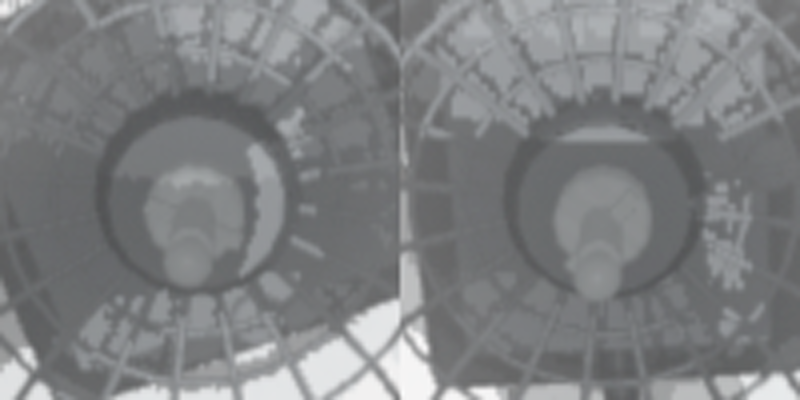

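```bash
python3 - <<'E'
from h import *
a,b,t=load('f1'),load('f2'),load('t1')
p=tri([(a,(247,185.75)),(b,(249.5,199.25))]);print("ball",p)
print(onz(a,(247,185.75),.123),onz(b,(249.5,199.25),.123))
print("boss",tri([(a,(248.75,173.5)),(b,(250.75,184))]),onz(a,(248.75,173.5),.079),onz(b,(250.75,184),.079))
# rim fit: dark ring around; model circle r=.082 z=.088 refined by max darkness of outer edge
def cost(c,x,y,r,z):
    th=np.linspace(0,2*np.pi,180,endpoint=False)
    def s(rr):
        P=np.c_[x+rr*np.cos(th),y+rr*np.sin(th),np.full(180,z)]
        u=proj(c,P).astype(np.float32); g=cv2.cvtColor(c["frame"],cv2.COLOR_RGB2GRAY).astype(np.float32)
        return cv2.remap(g,u[:,:1],u[:,1:],1)[:,0]
    return np.median(s(r+.002)-s(r-.001))+np.mean(np.clip(s(r+.002)-s(r-.001),0,120))
for c in(a,b):
    best=max((cost(c,x,y,r,z),x,y,r,z) for z in(.087,) for r in(.081,.082,.083) for x in np.arange(.560,.580,.001) for y in np.arange(.065,.085,.001))
    print("rim",best)
E
```

```text
ball [0.57728365 0.08336827 0.12360824]
[0.57720803 0.08333604 0.123     ] [0.57722836 0.08368084 0.123     ]
boss [0.57702144 0.08304801 0.07418602] [0.57783918 0.08288261 0.079     ] [0.57712341 0.08138816 0.079     ]
rim (np.float32(211.26813), np.float64(0.5780000000000001), np.float64(0.08400000000000002), 0.081, 0.087)
rim (np.float32(223.64525), np.float64(0.5780000000000001), np.float64(0.08300000000000002), 0.081, 0.087)
```

Converted, 0.0354 m / 0.4 = 0.0885, 0.0057 m / 0.4 = 0.0143.

```bash
echo '[[[0.087, 0.0885, 0.0143, 0.0125, 0, 0, 0], [0.087, 0.0885, 0.0143, 0.025, 0, 0, 0], [0.087, 0.0885, 0.0143, 0.05, 0, 0, 0], [0.087, 0.0885, 0.0143, 0.05, 0, 0, 0], [0.087, 0.075, 0.0143, 0.05, 0, 0, 0], [0.087, 0, 0.0143, 0.0625, 0, 0, 0], [0.087, 0, 0, 0, 0, 0, 0], [0.087, 0, 0, 0, 0, 0, 0], [0.087, 0, 0, 0, 0, 0, 0]]]' > rows.txt && python3 shift.py rows.txt
python3 -c "
from h import *
w=snap('wrist','p1')"
echo '[[[0.087, 0.1, 0, 0, 0, 0, 0], [0.087, 0, 0, 0, 0, 0, 0], [0.087, 0, 0, 0, 0, 0, 0], [0.087, 0, 0, 0, 0, 0, 0]]]' > rows.txt && python3 shift.py rows.txt
python3 -c "
from h import *
w=snap('wrist','p2')
a=cv2.imread('pics/p1.png');b=cv2.imread('pics/p2.png')
cv2.imwrite('pics/p12.png',np.hstack([a[:,56:456],b[:,56:456]]))"
```

```text
time: 3.9
ee_pos: [0.5371, -0.095, 0.124]
tcp_rot: [-3.139, -0.0, -1.568]
wrist_force: [0.5, 1.1, 0.8]
gripper_width: 0.0869
grasp_force: 0.0
time: 4.28
ee_pos: [0.5366, -0.135, 0.1237]
tcp_rot: [-3.139, 0.0, -1.569]
wrist_force: [-0.3, -0.5, -0.0]
gripper_width: 0.0869
grasp_force: 0.0
```

View pics/p12.png

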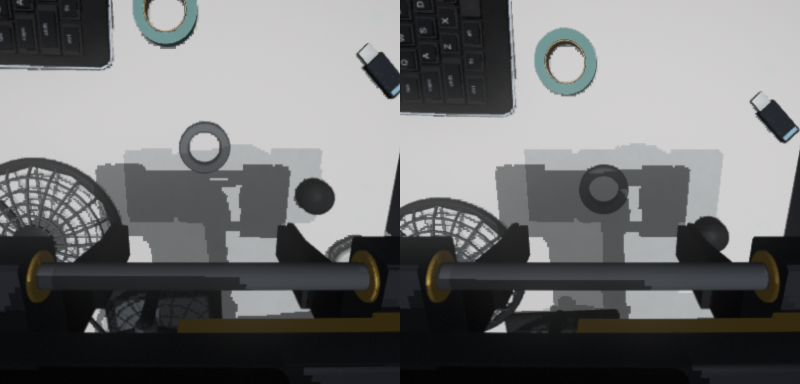

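p1 shows the spacer at full-frame (260,147); p2 shows it at (260,188), partly in the gripper's shadow. The cap is at p1 (371,195), dark and round.

```bash
cat >> h.py <<'E'
def samp(c,x,y,z,r):
    th=np.linspace(0,2*np.pi,120,endpoint=False)
    u=proj(c,np.c_[x+r*np.cos(th),y+r*np.sin(th),np.full(120,z)]).astype(np.float32)
    g=cv2.GaussianBlur(cv2.cvtColor(c["frame"],cv2.COLOR_RGB2GRAY).astype(np.float32),(0,0),.7)
    return cv2.remap(g,u[:,:1],u[:,1:],1)[:,0]
def ring(cs,x0,y0,zs,edges,w=.008):
    """edges: (r,sign): sign + if brighter outside"""
    from scipy.optimize import minimize
    out=[]
    for z in zs:
        f=lambda p:-sum(np.mean(np.clip(s*(samp(c,p[0],p[1],z,r+.0012)-samp(c,p[0],p[1],z,r-.0012)),-5,60)) for c in cs for r,s in edges)
        g=[(f((x,y)),x,y) for x in np.arange(x0-w,x0+w,.002) for y in np.arange(y0-w,y0+w,.002)]
        b=min(g); m=minimize(f,b[1:],method="Nelder-Mead",options=dict(initial_simplex=[b[1:],(b[1]+.001,b[2]),(b[1],b[2]+.001)],xatol=1e-4))
        out.append((round(-m.fun,1),z,*m.x.round(4)))
    return out
E
python3 - <<'E'
from h import *
a,b=load('p1'),load('p2')
print("tri",tri([(a,(260,147)),(b,(260,188))]),onz(a,(260,147),.016),onz(b,(260,188),.016))
for cs in([a],[b],[a,b]):
    print(ring(cs,.536,-.134,(.012,.016,.020) if len(cs)>1 else(.016,),[(.023,1),(.0145,-1)]))
print("cap",onz(a,(371,195),.022)); go([.536,-.134,.02],-1.5708)
E
```

```text
tri [ 0.53548923 -0.13288593  0.00271004] [ 0.53590334 -0.13484607  0.016     ] [ 0.53518052 -0.13673279  0.016     ]
[(np.float64(87.4), 0.016, np.float64(0.5358), np.float64(-0.1346))]
[(np.float64(47.1), 0.016, np.float64(0.5358), np.float64(-0.1354))]
[(np.float64(140.8), 0.012, np.float64(0.5358), np.float64(-0.1344)), (np.float64(134.4), 0.016, np.float64(0.5358), np.float64(-0.1354)), (np.float64(127.5), 0.02, np.float64(0.5357), np.float64(-0.1362))]
cap [ 0.43401418 -0.09201743  0.022     ]
shift mm [ -0.7   0.6 103.5] t 4.3333
rotvec [-0.002  0.     0.002]
```

Converted, 0.03 m / 0.4 = 0.075, 0.022 m / 0.4 = 0.055.

```bash
echo '[[[0.087, 0, 0.002, 0.075, 0, 0, 0], [0.087, 0, 0, 0.075, 0, 0, 0], [0.087, 0, 0, 0.075, 0, 0, 0], [0.06, 0, 0, 0.055, 0, 0, 0], [0.06, 0, 0, 0.0175, 0, 0, 0], [0.06, 0, 0, 0, 0, 0, 0], [0.06, 0, 0, 0, 0, 0, 0]]]' > rows.txt && python3 shift.py rows.txt 15
echo '[[[0.04, 0, 0, 0, 0, 0, 0], [0.04, 0, 0, 0, 0, 0, 0], [0.04, 0, 0, 0, 0, 0, 0], [0.04, 0, 0, 0, 0, 0, 0], [0.04, 0, 0, 0, 0, 0, 0], [0.04, 0, 0, 0, 0, 0, 0]]]' > rows.txt && python3 shift.py rows.txt 15
```

```text
time: 4.92
ee_pos: [0.5358, -0.135, 0.0043]
tcp_rot: [-3.14, -0.0, -1.568]
wrist_force: [0.5, 0.2, 0.8]
gripper_width: 0.0677
grasp_force: 0.0
time: 5.42
ee_pos: [0.5355, -0.1355, 0.0045]
tcp_rot: [-3.14, -0.0, -1.57]
wrist_force: [-0.3, 1.2, 6.5]
gripper_width: 0.0452
grasp_force: 15.0
```

Converted, -0.04 m / 0.4 = -0.1, -0.03 m / 0.4 = -0.075.

```bash
echo '[[[0.04, 0, 0, -0.025, 0, 0, 0], [0.04, 0, 0, -0.075, 0, 0, 0], [0.04, 0, 0, -0.1, 0, 0, 0], [0.04, 0, 0, -0.1, 0, 0, 0], [0.04, 0, 0, -0.1, 0, 0, 0], [0.04, 0, 0, 0, 0, 0, 0]]]' > rows.txt && python3 shift.py rows.txt 15
echo '[[[0.04, -0.0875, -0.0175, 0, 0, 0, 0], [0.04, -0.0875, -0.0175, 0, 0, 0, 0], [0.04, -0.0875, -0.0175, 0, 0, 0, 0], [0.04, -0.0875, -0.0175, 0, 0, 0, 0], [0.04, -0.0875, -0.0175, 0, 0, 0, 0], [0.04, -0.0875, -0.0175, 0, 0, 0, 0], [0.04, -0.0175, 0, 0, 0, 0, 0], [0.04, 0, 0, 0, 0, 0, 0], [0.04, 0, 0, 0, 0, 0, 0], [0.04, 0, 0, 0, 0, 0, 0]]]' > rows.txt && python3 shift.py rows.txt
python3 -c "
from h import *
w=snap('wrist','h1');snap('top','h1t');s=snap('side','h1s');go([.5774,.0834,.07],-1.5708)
P=proj(s,[[.5774,.0834,.123],[.5774,.0834,.165]]);print(P)
a=cv2.imread('pics/h1.png')[100:300,156:356];b=cv2.imread('pics/h1s.png')[100:220,200:320]
cv2.imwrite('pics/h1z.png',np.hstack([cv2.resize(a,(400,400)),cv2.resize(b,(400,400))]))"
```

```text
time: 5.92
ee_pos: [0.5399, -0.1364, 0.1731]
tcp_rot: [-3.124, -0.002, -1.568]
wrist_force: [1.0, -0.1, 0.9]
gripper_width: 0.0451
grasp_force: 15.0
time: 6.75
ee_pos: [0.5761, 0.0803, 0.1634]
tcp_rot: [3.141, -0.0, -1.571]
wrist_force: [-0.5, 0.4, -1.0]
gripper_width: 0.0452
grasp_force: 15.0
shift mm [-3.3 -1.  93.7] t 6.9
rotvec [ 0.    -0.    -0.001]
[[261.71393873 157.03270356]
 [261.46227639 139.12726891]]
```

View pics/h1z.png

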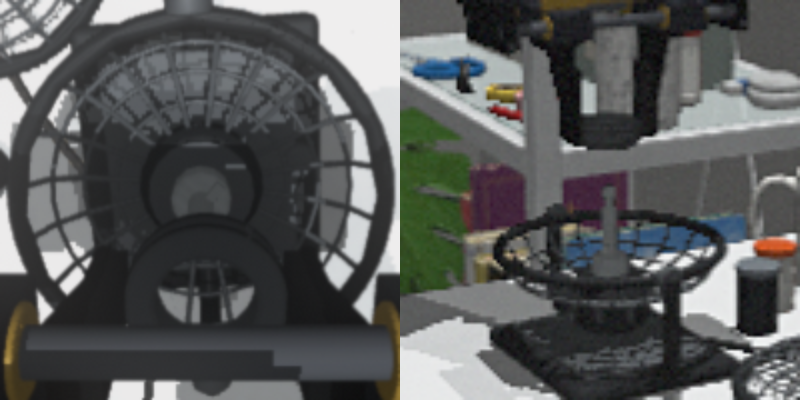

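The spacer hangs level and centred over the spindle (side view: spacer column 263, ball 262.7).

Converted, 0.02 m / 0.4 = 0.05, 0.015 m / 0.4 = 0.0375.

```bash
echo '[[[0.04, -0.0083, -0.0025, 0, 0, 0, 0], [0.04, 0, 0, 0.0375, 0, 0, 0], [0.04, 0, 0, 0.05, 0, 0, 0], [0.04, 0, 0, 0.05, 0, 0, 0], [0.04, 0, 0, 0.0125, 0, 0, 0], [0.04, 0, 0, 0, 0, 0, 0], [0.04, 0, 0, 0, 0, 0, 0], [0.04, 0, 0, 0, 0, 0, 0]]]' > rows.txt && python3 shift.py rows.txt 15
python3 -c "
from h import *
snap('wrist','h2');go([.5774,.0834,.0705],-1.5708)"
```

```text
time: 7.57
ee_pos: [0.5787, 0.085, 0.105]
tcp_rot: [-3.139, 0.001, -1.57]
wrist_force: [0.2, 0.3, 1.1]
gripper_width: 0.0454
grasp_force: 15.0
shift mm [ 1.7  1.3 34.5] t 7.6167
rotvec [-0.003  0.001  0.001]
```

Converted, 0.0013 m / 0.4 = 0.0033, 0.001 m / 0.4 = 0.0025.

```bash
cat >> h.py <<'E'
def meas(n=5):
    L=[]
    for i in range(n): bot.read_camera("top"); L.append(bot.read_state()["ee_pos"])
    print(np.round(np.mean(L,0),5),np.round(np.std(L,0),5))
E
echo '[[[0.04, 0.0033, 0.0025, 0, 0, 0, 0], [0.04, 0, 0, 0, 0, 0, 0]]]' > rows.txt && python3 shift.py rows.txt
python3 -c "
from h import *
meas(); go([.5774,.0834,.0705],-1.5708)"
```

```text
time: 7.78
ee_pos: [0.5768, 0.0835, 0.1045]
tcp_rot: [-3.14, 0.001, -1.57]
wrist_force: [-0.2, -0.5, -0.1]
gripper_width: 0.0451
grasp_force: 15.0
[0.57672 0.08351 0.10398] [5.e-05 1.e-05 2.e-04]
shift mm [ 0.1 -0.7 33.2] t 8.0333
rotvec [-0.     0.     0.001]
```

Converted, 0.006 m / 0.4 = 0.015, 0.004 m / 0.4 = 0.01.

```bash
echo '[[[0.04, 0, -0.0015, 0.015, 0, 0, 0], [0.04, 0, 0, 0.01, 0, 0, 0], [0.04, 0, 0, 0.01, 0, 0, 0], [0.04, 0, 0, 0.01, 0, 0, 0], [0.04, 0, 0, 0, 0, 0, 0]]]' > rows.txt && python3 shift.py rows.txt 
echo '[[[0.04, 0, 0, 0.01, 0, 0, 0], [0.04, 0, 0, 0.01, 0, 0, 0], [0.04, 0, 0, 0.0075, 0, 0, 0], [0.04, 0, 0, 0, 0, 0, 0], [0.04, 0, 0, 0, 0, 0, 0], [0.04, 0, 0, 0, 0, 0, 0]]]' > rows.txt && python3 shift.py rows.txt 
python3 -c "
from h import *
meas(3)"
```

```text
time: 8.45
ee_pos: [0.5764, 0.0832, 0.0842]
tcp_rot: [3.139, -0.001, -1.57]
wrist_force: [0.1, -0.6, -0.5]
gripper_width: 0.0455
grasp_force: 15.0
time: 8.95
ee_pos: [0.5771, 0.0831, 0.0742]
tcp_rot: [3.141, -0.0, -1.57]
wrist_force: [1.5, -2.9, -2.7]
gripper_width: 0.0452
grasp_force: 15.0
[0.5771  0.08307 0.07429] [0.e+00 1.e-05 3.e-05]
```

Converted, 0.001 m / 0.4 = 0.0025.

```bash
echo '[[[0.04, 0, 0, 0.0025, 0, 0, 0], [0.04, 0, 0, 0.0025, 0, 0, 0], [0.04, 0, 0, 0, 0, 0, 0], [0.04, 0, 0, 0, 0, 0, 0]]]' > rows.txt && python3 shift.py rows.txt 
echo '[[[0.04, 0, 0, 0.0025, 0, 0, 0], [0.04, 0, 0, 0, 0, 0, 0], [0.04, 0, 0, 0, 0, 0, 0]]]' > rows.txt && python3 shift.py rows.txt 
python3 -c "
from h import *
meas(2)"
```

```text
time: 9.43
ee_pos: [0.5773, 0.0833, 0.073]
tcp_rot: [-3.141, -0.0, -1.57]
wrist_force: [1.2, -3.9, 1.5]
gripper_width: 0.0452
grasp_force: 15.0
time: 9.68
ee_pos: [0.5774, 0.0834, 0.0719]
tcp_rot: [-3.141, -0.0, -1.57]
wrist_force: [0.3, -4.7, 2.7]
gripper_width: 0.0451
grasp_force: 15.0
[0.57743 0.08335 0.07186] [0.e+00 1.e-05 1.e-05]
```

Converted, 0.0008 m / 0.4 = 0.002.

```bash
echo '[[[0.04, 0.002, 0, 0, 0, 0, 0], [0.04, 0, 0, 0, 0, 0, 0], [0.04, 0, 0, 0, 0, 0, 0]]]' > rows.txt && python3 shift.py rows.txt 
echo '[[[0.04, 0, 0, 0.0025, 0, 0, 0], [0.04, 0, 0, 0, 0, 0, 0], [0.04, 0, 0, 0, 0, 0, 0]]]' > rows.txt && python3 shift.py rows.txt 
python3 -c "
from h import *
meas(2)"
```

```text
time: 10.03
ee_pos: [0.5774, 0.0831, 0.0715]
tcp_rot: [-3.141, 0.001, -1.57]
wrist_force: [0.4, -2.0, 2.0]
gripper_width: 0.0449
grasp_force: 15.0
time: 10.28
ee_pos: [0.5773, 0.083, 0.0706]
tcp_rot: [-3.141, 0.0, -1.57]
wrist_force: [0.2, -1.3, 1.3]
gripper_width: 0.0454
grasp_force: 15.0
[0.57733 0.08301 0.07059] [0.e+00 1.e-05 1.e-05]
```

Converted, 0.001 m / 0.4 = 0.0025, 0.0003 m / 0.4 = 0.0008.

```bash
echo '[[[0.04, 0.0008, 0, 0.0025, 0, 0, 0], [0.04, 0, 0, 0, 0, 0, 0], [0.04, 0, 0, 0, 0, 0, 0]]]' > rows.txt && python3 shift.py rows.txt 
python3 -c "
from h import *
meas(2);print(bot.read_state()['wrist_force'])"
```

```text
time: 10.63
ee_pos: [0.5774, 0.083, 0.0705]
tcp_rot: [-3.141, 0.001, -1.569]
wrist_force: [-2.2, -0.4, 6.6]
gripper_width: 0.045
grasp_force: 15.0
[0.57735 0.08297 0.07049] [1.e-05 1.e-05 0.e+00]
[-1.72253165  0.12615025  6.57134638]
```

Converted, -0.04 m / 0.4 = -0.1, -0.03 m / 0.4 = -0.075.

```bash
echo '[[[0.06, 0, 0, -0.0018, 0, 0, 0], [0.06, 0, 0, 0, 0, 0, 0], [0.06, 0, 0, 0, 0, 0, 0], [0.06, 0, 0, -0.025, 0, 0, 0], [0.06, 0, 0, -0.075, 0, 0, 0], [0.07, 0, 0, -0.1, 0, 0, 0], [0.087, 0, 0, -0.1, 0, 0, 0], [0.087, 0, 0, -0.05, 0, 0, 0], [0.087, 0, 0, 0, 0, 0, 0], [0.087, 0, 0, 0, 0, 0, 0]]]' > rows.txt && python3 shift.py rows.txt 
python3 -c "
from h import *
c=snap('wrist','q1')
for z in (.082,): print(ring([c],.5774,.0832,[z],[(.023,1),(.0145,1)]),ring([c],.5774,.0832,[z],[(.023,-1),(.0145,1)]))
go([.434,-.31,.16],-1.5708)"
echo '[[[0.087, 0.075, 0.025, 0, 0, 0, 0], [0.087, 0.0963, 0.0325, 0, 0, 0, 0], [0.087, 0.0963, 0.0325, 0, 0, 0, 0], [0.087, 0.0963, 0.0325, 0, 0, 0, 0], [0.087, 0.0963, 0.0325, 0, 0, 0, 0], [0.087, 0.0963, 0.0325, 0, 0, 0, 0], [0.087, 0.0963, 0.0325, 0, 0, 0, 0], [0.087, 0.0963, 0.0325, 0, 0, 0, 0], [0.087, 0.0963, 0.0325, 0, 0, 0, 0], [0.087, 0.0963, 0.0325, 0.025, 0, 0, 0], [0.087, 0.05, 0.0325, 0.05, 0, 0, 0], [0.087, 0, 0, 0.05, 0, 0, 0], [0.087, 0, 0, 0, 0, 0, 0], [0.087, 0, 0, 0, 0, 0, 0], [0.087, 0, 0, 0, 0, 0, 0]]]' > rows.txt && python3 shift.py rows.txt
python3 -c "
from h import *
w=snap('wrist','i1')"
echo '[[[0.087, 0.1, 0, 0, 0, 0, 0], [0.087, 0, 0, 0, 0, 0, 0], [0.087, 0, 0, 0, 0, 0, 0], [0.087, 0, 0, 0, 0, 0, 0], [0.087, 0, 0, 0, 0, 0, 0]]]' > rows.txt && python3 shift.py rows.txt
python3 -c "
from h import *
w=snap('wrist','i2');print(bot.read_state()['ee_pos'])
a=cv2.imread('pics/i1.png');b=cv2.imread('pics/i2.png');q=cv2.imread('pics/q1.png')[120:240,190:310]
o=np.hstack([a[:,126:396],b[:,126:396]]);q=cv2.resize((255*(q/255.)**.6).astype(np.uint8),(260,260));q=np.vstack([q,np.zeros((124,260,3),np.uint8)])
cv2.imwrite('pics/i12.png',np.hstack([o,q]))"
```

```text
time: 11.57
ee_pos: [0.5776, 0.0827, 0.2121]
tcp_rot: [-3.138, 0.002, -1.57]
wrist_force: [-0.5, 0.0, -0.4]
gripper_width: 0.0834
grasp_force: 0.0
[(np.float64(8.6), 0.082, np.float64(0.5739), np.float64(0.0811))] [(np.float64(12.8), 0.082, np.float64(0.5775), np.float64(0.0795))]
shift mm [392.4 142.9  50. ] t 11.6167
rotvec [0.    0.001 0.001]
time: 12.87
ee_pos: [0.4382, -0.3139, 0.1605]
tcp_rot: [3.141, -0.0, -1.569]
wrist_force: [-0.3, -0.4, 0.3]
gripper_width: 0.0871
grasp_force: 0.0
time: 13.33
ee_pos: [0.4381, -0.3533, 0.1608]
tcp_rot: [-3.141, -0.0, -1.569]
wrist_force: [-0.8, 0.3, 0.5]
gripper_width: 0.0869
grasp_force: 0.0
[ 0.43802366 -0.353233    0.1607968 ]
```

View pics/i12.png

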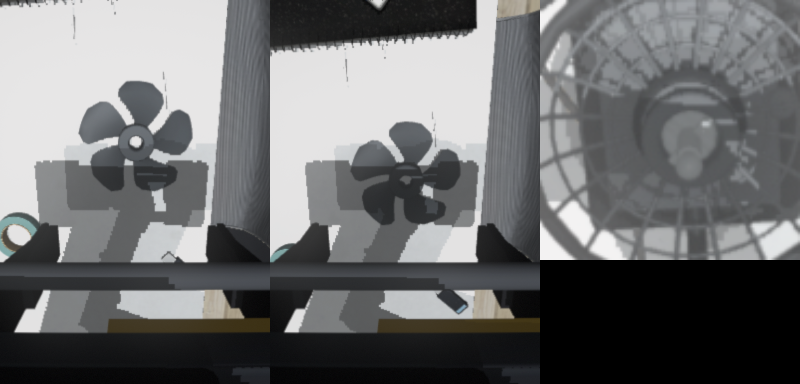

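i1 shows the impeller hub at full-frame (262,142), with its bright bore; i2 shows it at (261,178), in shadow. q1 shows the ring down round the boss under the spindle.

```bash
python3 - <<'E'
from h import *
a,b=load('i1'),load('i2')
print("tri",tri([(a,(262,142)),(b,(261,178))]),onz(a,(262,142),.028),onz(b,(261,178),.028))
for e in([(.018,1)],[(.018,-1)],[(.007,-1)],[(.018,1),(.007,-1)],[(.018,-1),(.007,-1)]):
    print(e,ring([a],.434,-.352,[.028],e,.006),ring([b],.434,-.352,[.028],e,.006))
A=cv2.resize(a["frame"][112:172,232:292,::-1],(400,400),interpolation=cv2.INTER_CUBIC)
B=cv2.resize(b["frame"][148:208,232:292,::-1],(400,400),interpolation=cv2.INTER_CUBIC)
o=np.hstack([A,B]); o=(255*(o/255.)**.6).astype(np.uint8)
cv2.imwrite("pics/iz.png",o)
E
```

```text
tri [ 0.43460691 -0.35146612  0.00145929] [ 0.43445245 -0.35492887  0.028     ] [ 0.43536008 -0.35821847  0.028     ]
[(0.018, 1)] [(np.float64(22.4), 0.028, np.float64(0.4349), np.float64(-0.3552))] [(np.float64(17.5), 0.028, np.float64(0.4347), np.float64(-0.3574))]
[(0.018, -1)] [(np.float64(10.2), 0.028, np.float64(0.4405), np.float64(-0.3497))] [(np.float64(9.5), 0.028, np.float64(0.4243), np.float64(-0.3435))]
[(0.007, -1)] [(np.float64(40.4), 0.028, np.float64(0.4351), np.float64(-0.3555))] [(np.float64(11.0), 0.028, np.float64(0.4357), np.float64(-0.3544))]
[(0.018, 1), (0.007, -1)] [(np.float64(62.5), 0.028, np.float64(0.4351), np.float64(-0.3554))] [(np.float64(26.9), 0.028, np.float64(0.4338), np.float64(-0.3586))]
[(0.018, -1), (0.007, -1)] [(np.float64(41.6), 0.028, np.float64(0.4351), np.float64(-0.3556))] [(np.float64(12.1), 0.028, np.float64(0.4356), np.float64(-0.354))]
```

View pics/iz.png

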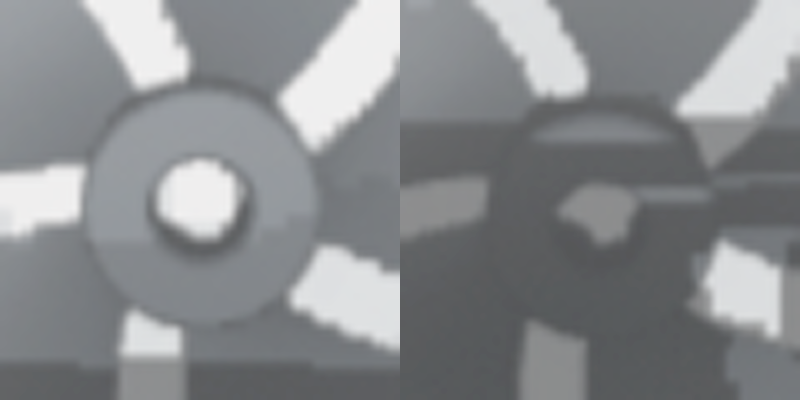

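The i1 hub top is centred at (262,142.9), and in i2 at about (262.5,181).

```bash
python3 - <<'E'
from h import *
a,b,t=load('i1'),load('i2'),load('t1')
print("tri",tri([(a,(262,142.9)),(b,(262.5,181))]),onz(a,(262,142.9),.028),onz(b,(262.5,181),.028))
print("top",onz(t,(346,216),.028),proj(t,[.4349,-.3553,.028]))
go([.4349,-.3553,.018],-1.5708)
E
```

```text
tri [ 0.43403283 -0.35298636  0.0199943 ] [ 0.43444889 -0.35405807  0.028     ] [ 0.43383881 -0.35510344  0.028     ]
top [ 0.4333615  -0.35181664  0.028     ] [[347.25055372 215.45894699]]
shift mm [  2.    3.2 142.8] t 13.3833
rotvec [-0.001 -0.     0.002]
```

Converted, 0.035 m / 0.4 = 0.0875, 0.03 m / 0.4 = 0.075.

```bash
echo '[[[0.087, 0.0038, 0.0083, 0.05, 0, 0, 0], [0.075, 0, 0, 0.0875, 0, 0, 0], [0.06, 0, 0, 0.0875, 0, 0, 0], [0.06, 0, 0, 0.075, 0, 0, 0], [0.055, 0, 0, 0.0375, 0, 0, 0], [0.055, 0, 0, 0.01, 0, 0, 0], [0.055, 0, 0, 0, 0, 0, 0], [0.055, 0, 0, 0, 0, 0, 0], [0.055, 0, 0, 0, 0, 0, 0]]]' > rows.txt && python3 shift.py rows.txt
python3 -c "
from h import *
meas(2)"
```

```text
time: 14.13
ee_pos: [0.4358, -0.356, 0.0231]
tcp_rot: [-3.138, -0.002, -1.569]
wrist_force: [-0.9, 0.4, 1.1]
gripper_width: 0.0552
grasp_force: 0.0
[ 0.43555 -0.35596  0.023  ] [9.e-05 0.e+00 7.e-05]
```

Converted, 0.0043 m / 0.4 = 0.0108, -0.0011 m / 0.4 = -0.0028.

```bash
echo '[[[0.055, -0.0028, 0.0023, 0.0108, 0, 0, 0], [0.055, 0, 0, 0, 0, 0, 0], [0.055, 0, 0, 0, 0, 0, 0], [0.03, 0, 0, 0, 0, 0, 0], [0.03, 0, 0, 0, 0, 0, 0], [0.03, 0, 0, 0, 0, 0, 0], [0.03, 0, 0, 0, 0, 0, 0], [0.03, 0, 0, 0, 0, 0, 0], [0.03, 0, 0, 0, 0, 0, 0]]]' > rows.txt && python3 shift.py rows.txt 15
python3 -c "
from h import *
meas(2)"
```

```text
time: 14.98
ee_pos: [0.4336, -0.3546, 0.017]
tcp_rot: [-3.141, -0.0, -1.57]
wrist_force: [1.2, -0.4, 0.7]
gripper_width: 0.0354
grasp_force: 15.0
[ 0.43364 -0.35456  0.01703] [2.e-05 0.e+00 0.e+00]
```

Converted, -0.04 m / 0.4 = -0.1, -0.03 m / 0.4 = -0.075.

```bash
echo '[[[0.03, 0, 0, -0.025, 0, 0, 0], [0.03, 0, 0, -0.075, 0, 0, 0], [0.03, 0, 0, -0.1, 0, 0, 0], [0.03, 0, 0, -0.1, 0, 0, 0], [0.03, 0, 0, -0.1, 0, 0, 0], [0.03, 0, 0, 0, 0, 0, 0]]]' > rows.txt && python3 shift.py rows.txt
echo '[[[0.03, -0.05, -0.0175, 0, 0, 0, 0], [0.03, -0.0913, -0.03, 0, 0, 0, 0], [0.03, -0.0913, -0.03, 0, 0, 0, 0], [0.03, -0.0913, -0.03, 0, 0, 0, 0], [0.03, -0.0913, -0.03, 0, 0, 0, 0], [0.03, -0.0913, -0.03, 0, 0, 0, 0], [0.03, -0.0913, -0.03, 0, 0, 0, 0], [0.03, -0.0913, -0.03, 0, 0, 0, 0], [0.03, -0.0913, -0.03, 0, 0, 0, 0], [0.03, -0.0913, -0.03, 0, 0, 0, 0], [0.03, -0.0913, -0.03, 0, 0, 0, 0], [0.03, -0.0913, -0.03, 0, 0, 0, 0], [0.03, -0.0413, -0.0118, 0, 0, 0, 0], [0.03, 0, 0, 0, 0, 0, 0], [0.03, 0, 0, 0, 0, 0, 0], [0.03, 0, 0, 0, 0, 0, 0], [0.03, 0, 0, 0, 0, 0, 0]]]' > rows.txt && python3 shift.py rows.txt
python3 - <<'E'
from h import *
meas(2); c=snap('wrist','j1'); s=bot.read_state()['ee_pos']; z=s[2]+.011
for e in([(.018,1)],[(.007,-1)],[(.018,1),(.007,-1)]): print(e,ring([c],s[0],s[1],[z],e,.005))
go([.5773,.0833,.158],-1.5708)
cv2.imwrite("pics/j1z.png",cv2.resize((255*(c["frame"][150:300,170:345,::-1]/255.)**.6).astype(np.uint8),(700,600)))
E
```

```text
time: 15.58
ee_pos: [0.4377, -0.3574, 0.1871]
tcp_rot: [-3.126, -0.01, -1.568]
wrist_force: [1.0, -1.2, 0.6]
gripper_width: 0.0352
grasp_force: 15.0
time: 17.0
ee_pos: [0.5762, 0.0824, 0.1771]
tcp_rot: [3.141, -0.0, -1.571]
wrist_force: [0.1, -0.4, -0.7]
gripper_width: 0.0356
grasp_force: 15.0
[0.57636 0.08231 0.1772 ] [6.e-05 4.e-05 2.e-05]
[(0.018, 1)] [(np.float64(9.5), np.float64(0.18824103562565442), np.float64(0.586), np.float64(0.0755))]
[(0.007, -1)] [(np.float64(0.0), np.float64(0.18824103562565442), np.float64(0.5728), np.float64(0.0787))]
[(0.018, 1), (0.007, -1)] [(np.float64(12.2), np.float64(0.18824103562565442), np.float64(0.5861), np.float64(0.0756))]
shift mm [-0.8 -0.8 19.2] t 17.15
rotvec [-0.     0.    -0.001]
```

View pics/j1z.png

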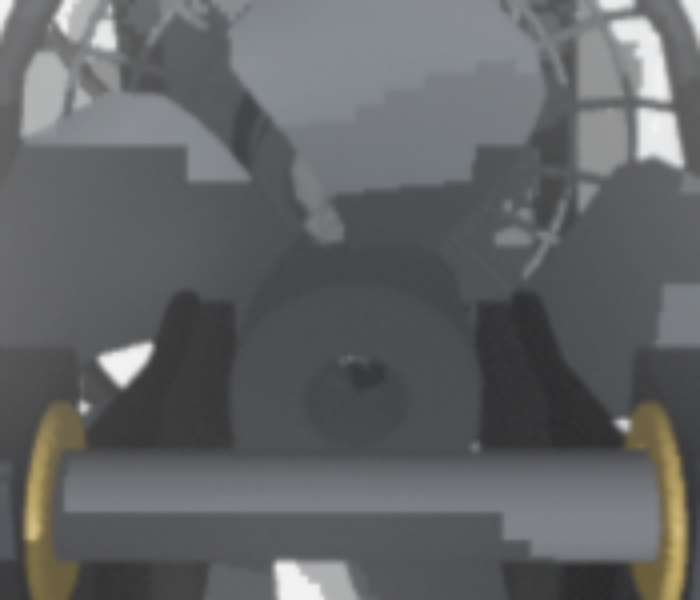

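The hub is held level between the pads; its bore shows at full-frame about (259.5,249), with the ball end behind at about (250,206).

```bash
python3 - <<'E'
from h import *
c=load('j1'); print(onz(c,(259.5,249.25),.1882),onz(c,(250,204),.124), proj(c,[.5773,.0833,.123]))
go([.5773,.0833,.158],-1.5708)
E
```

```text
[0.57577607 0.08154657 0.1882    ] [0.58263385 0.07736482 0.124     ] [[257.12102461 210.9237628 ]]
shift mm [-0.8 -0.8 19.2] t 17.15
rotvec [-0.     0.    -0.001]
```

Converted, 0.01 m / 0.4 = 0.025, 0.005 m / 0.4 = 0.0125.

```bash
echo '[[[0.03, -0.0033, -0.003, 0.025, 0, 0, 0], [0.03, 0, 0, 0.025, 0, 0, 0], [0.03, 0, 0, 0.0125, 0, 0, 0], [0.03, 0, 0, 0, 0, 0, 0], [0.03, 0, 0, 0, 0, 0, 0], [0.03, 0, 0, 0, 0, 0, 0]]]' > rows.txt && python3 shift.py rows.txt
python3 -c "
from h import *
meas(2);go([.5776,.0838,.14],-1.5708)"
```

```text
time: 17.65
ee_pos: [0.5782, 0.085, 0.152]
tcp_rot: [-3.141, -0.0, -1.57]
wrist_force: [0.0, 0.6, -0.5]
gripper_width: 0.0354
grasp_force: 15.0
[0.57827 0.08509 0.15229] [0.e+00 3.e-05 6.e-05]
shift mm [ 1.3  0.7 12.4] t 17.75
rotvec [-0.001  0.     0.001]
```

Converted, 0.002 m / 0.4 = 0.005, 0.0006 m / 0.4 = 0.0015.

```bash
echo '[[[0.03, 0.0028, 0.0015, 0.005, 0, 0, 0], [0.03, 0, 0, 0, 0, 0, 0], [0.03, 0, 0, 0, 0, 0, 0], [0.03, 0, 0, 0, 0, 0, 0]]]' > rows.txt && python3 shift.py rows.txt
echo '[[[0.03, 0, 0, 0.01, 0, 0, 0], [0.03, 0, 0, 0.01, 0, 0, 0], [0.03, 0, 0, 0, 0, 0, 0], [0.03, 0, 0, 0, 0, 0, 0]]]' > rows.txt && python3 shift.py rows.txt
python3 -c "
from h import *
meas(2);print(bot.read_state()['wrist_force']);go([.5776,.0838,.122],-1.5708)"
```

```text
time: 18.08
ee_pos: [0.5774, 0.0838, 0.1501]
tcp_rot: [-3.141, 0.0, -1.57]
wrist_force: [0.3, 0.3, -0.4]
gripper_width: 0.0353
grasp_force: 15.0
time: 18.42
ee_pos: [0.5771, 0.0838, 0.1414]
tcp_rot: [3.141, -0.0, -1.57]
wrist_force: [0.7, 0.3, 0.2]
gripper_width: 0.0351
grasp_force: 15.0
[0.57734 0.08385 0.14183] [5.e-05 2.e-05 9.e-05]
[-0.15767931 -0.19204517 -1.08879154]
shift mm [ 0.1 -0.2 19.9] t 18.5167
rotvec [ 0.    -0.     0.001]
```

Converted, 0.004 m / 0.4 = 0.01.

```bash
echo '[[[0.03, 0, 0, 0.01, 0, 0, 0], [0.03, 0, 0, 0.01, 0, 0, 0], [0.03, 0, 0, 0.01, 0, 0, 0], [0.03, 0, 0, 0, 0, 0, 0], [0.03, 0, 0, 0, 0, 0, 0]]]' > rows.txt && python3 shift.py rows.txt
echo '[[[0.03, 0, 0, 0.0125, 0, 0, 0], [0.03, 0, 0, 0.0125, 0, 0, 0], [0.03, 0, 0, 0.0125, 0, 0, 0], [0.03, 0, 0, 0, 0, 0, 0], [0.03, 0, 0, 0, 0, 0, 0]]]' > rows.txt && python3 shift.py rows.txt
python3 -c "
from h import *
meas(2);print(bot.read_state()['wrist_force'])"
```

```text
time: 18.93
ee_pos: [0.5772, 0.0837, 0.1295]
tcp_rot: [3.141, -0.0, -1.57]
wrist_force: [0.3, 0.4, -1.0]
gripper_width: 0.0354
grasp_force: 15.0
time: 19.35
ee_pos: [0.5772, 0.0837, 0.1145]
tcp_rot: [3.141, -0.001, -1.57]
wrist_force: [-0.0, -0.7, -0.6]
gripper_width: 0.0352
grasp_force: 15.0
[0.57728 0.08381 0.11487] [2.e-05 4.e-05 1.e-04]
[-0.05272315 -0.10366477 -1.08924371]
```

Converted, 0.004 m / 0.4 = 0.01, 0.003 m / 0.4 = 0.0075.

```bash
echo '[[[0.03, 0, 0, 0.01, 0, 0, 0], [0.03, 0, 0, 0.0075, 0, 0, 0], [0.03, 0, 0, 0.0038, 0, 0, 0], [0.03, 0, 0, 0, 0, 0, 0], [0.03, 0, 0, 0, 0, 0, 0], [0.03, 0, 0, 0, 0, 0, 0]]]' > rows.txt && python3 shift.py rows.txt
python3 -c "
from h import *
meas(2);print(bot.read_state()['wrist_force'])"
echo '[[[0.03, 0, 0, 0.0025, 0, 0, 0], [0.03, 0, 0, 0, 0, 0, 0], [0.03, 0, 0, 0, 0, 0, 0]]]' > rows.txt && python3 shift.py rows.txt
python3 -c "
from h import *
meas(2);print(bot.read_state()['wrist_force'])"
```

```text
time: 19.95
ee_pos: [0.5773, 0.0839, 0.1065]
tcp_rot: [3.141, -0.0, -1.57]
wrist_force: [0.2, 0.1, -1.3]
gripper_width: 0.0351
grasp_force: 15.0
[0.57733 0.08387 0.10656] [2.e-05 0.e+00 2.e-05]
[0.19073062 0.11358599 0.2065657 ]
time: 20.3
ee_pos: [0.5773, 0.0839, 0.1054]
tcp_rot: [3.141, -0.0, -1.57]
wrist_force: [0.8, -0.2, 0.6]
gripper_width: 0.0351
grasp_force: 15.0
[0.57735 0.08386 0.1055 ] [1.e-05 2.e-05 1.e-05]
[-0.30281358  0.38229398  0.58062986]
```

The manual's scale: shifts go in shares of 0.4 m and turns go in shares of 180 degrees. Converting my numbers, 0.0006 m / 0.4 = 0.0015.

```bash
echo '[[[0.03, 0, 0, 0.0015, 0, 0, 0], [0.03, 0, 0, 0, 0, 0, 0], [0.03, 0, 0, 0, 0, 0, 0]]]' > rows.txt && python3 shift.py rows.txt
echo '[[[0.03, 0, 0, 0.0015, 0, 0, 0], [0.03, 0, 0, 0, 0, 0, 0], [0.03, 0, 0, 0, 0, 0, 0]]]' > rows.txt && python3 shift.py rows.txt
```

```text
time: 20.65
ee_pos: [0.5775, 0.0839, 0.105]
tcp_rot: [-3.141, 0.0, -1.57]
wrist_force: [-0.8, -0.1, 0.8]
gripper_width: 0.0351
grasp_force: 15.0
time: 20.9
ee_pos: [0.5775, 0.0839, 0.1049]
tcp_rot: [-3.141, 0.0, -1.57]
wrist_force: [-1.1, 0.5, 4.0]
gripper_width: 0.0352
grasp_force: 15.0
```

Converted, 0.06 rad / 3.1416 = 0.0191.

```bash
for i in 1 ; do echo '[[[0.03, 0, 0, 0, 0, 0, 0.0191], [0.03, 0, 0, 0, 0, 0, 0.0191], [0.03, 0, 0, 0, 0, 0, 0.0191], [0.03, 0, 0, 0, 0, 0, 0.0191], [0.03, 0, 0, 0, 0, 0, 0.0191], [0.03, 0, 0, 0, 0, 0, 0]]]' > rows.txt && python3 shift.py rows.txt; done; python3 -c "
from h import *
s=bot.read_state();print(s['wrist_torque'],s['ee_pos'])"
```

```text
time: 21.4
ee_pos: [0.5782, 0.084, 0.1049]
tcp_rot: [-3.14, 0.001, -1.87]
wrist_force: [-0.7, -0.6, 3.7]
gripper_width: 0.0352
grasp_force: 15.0
[ 0.02636804 -0.09171728 -0.03231797] [0.57816063 0.08397454 0.10493346]
```

Converted, 0.06 rad / 3.1416 = 0.0191.

```bash
echo '[[[0.03, 0, 0, 0, 0, 0, 0.0191], [0.03, 0, 0, 0, 0, 0, 0.0191], [0.03, 0, 0, 0, 0, 0, 0.0191], [0.03, 0, 0, 0, 0, 0, 0.0191], [0.03, 0, 0, 0, 0, 0, 0.0191], [0.03, 0, 0, 0, 0, 0, 0]]]' > rows.txt && python3 shift.py rows.txt; python3 -c "
from h import *
s=bot.read_state();print(s['wrist_torque'],s['ee_pos'])"
```

```text
time: 21.9
ee_pos: [0.5781, 0.084, 0.1048]
tcp_rot: [-3.14, 0.001, -2.169]
wrist_force: [1.1, 0.3, 3.2]
gripper_width: 0.0356
grasp_force: 15.0
[ 0.0359243  -0.16954366 -0.00617439] [0.57809233 0.08395866 0.10483509]
```

Converted, 0.0005 m / 0.4 = 0.0013, 0.0003 m / 0.4 = 0.0008, 0.06 rad / 3.1416 = 0.0191.

```bash
echo '[[[0.03, 0.0008, 0.0013, 0, 0, 0, 0.0191], [0.03, 0, 0, 0, 0, 0, 0.0191], [0.03, 0, 0, 0, 0, 0, 0.0191], [0.03, 0, 0, 0, 0, 0, 0.0191], [0.03, 0, 0, 0, 0, 0, 0.0191], [0.03, 0, 0, 0, 0, 0, 0]]]' > rows.txt && python3 shift.py rows.txt; python3 -c "
from h import *
s=bot.read_state();print(s['wrist_torque'],s['ee_pos'])"
```

```text
time: 22.4
ee_pos: [0.5764, 0.0838, 0.1036]
tcp_rot: [3.141, -0.001, -2.469]
wrist_force: [-0.0, -0.3, 0.2]
gripper_width: 0.0351
grasp_force: 15.0
[ 0.02733739 -0.2876071  -0.06261622] [0.57641254 0.08384121 0.10364685]
```

Converted, 0.06 rad / 3.1416 = 0.0191.

```bash
echo '[[[0.03, 0, 0, 0, 0, 0, 0.0191], [0.03, 0, 0, 0, 0, 0, 0.0191], [0.03, 0, 0, 0, 0, 0, 0.0191], [0.03, 0, 0, 0, 0, 0, 0.0191], [0.03, 0, 0, 0, 0, 0, 0.0191], [0.03, 0, 0, 0, 0, 0, 0]]]' > rows.txt && python3 shift.py rows.txt; python3 -c "
from h import *
s=bot.read_state();print(s['wrist_torque'],s['ee_pos'])"
```

```text
time: 22.9
ee_pos: [0.5765, 0.0838, 0.1036]
tcp_rot: [3.141, -0.001, -2.768]
wrist_force: [0.7, -0.6, -1.5]
gripper_width: 0.0354
grasp_force: 15.0
[-0.01702023 -0.30497294  0.09464794] [0.57646327 0.08375684 0.10357503]
```

Converted, 0.0015 m / 0.4 = 0.0038, -0.0005 m / 0.4 = -0.0013, -0.07 rad / 3.1416 = -0.0223.

```bash
echo '[[[0.03, -0.0013, -0.0005, 0, 0, 0, -0.0223], [0.03, 0, 0, 0.0038, 0, 0, 0], [0.03, 0, 0, 0.0038, 0, 0, 0], [0.03, 0, 0, 0, 0, 0, 0], [0.03, 0, 0, 0, 0, 0, 0]]]' > rows.txt && python3 shift.py rows.txt; python3 -c "
from h import *
meas(1);s=bot.read_state();print(s['wrist_torque'],s['wrist_force'])"
```

```text
time: 23.32
ee_pos: [0.577, 0.0838, 0.1009]
tcp_rot: [3.141, -0.001, -2.7]
wrist_force: [-0.4, -0.9, -0.6]
gripper_width: 0.0352
grasp_force: 15.0
[0.57715 0.08386 0.10106] [0. 0. 0.]
[ 0.05490208 -0.08228047 -0.01564641] [ 0.01337342  0.2921735  -0.85348156]
```

Converted, 0.001 m / 0.4 = 0.0025.

```bash
echo '[[[0.03, 0, 0, 0.0025, 0, 0, 0], [0.03, 0, 0, 0.0025, 0, 0, 0], [0.03, 0, 0, 0, 0, 0, 0], [0.03, 0, 0, 0, 0, 0, 0], [0.03, 0, 0, 0, 0, 0, 0]]]' > rows.txt && python3 shift.py rows.txt; echo '[[[0.03, 0, 0, 0.0018, 0, 0, 0], [0.03, 0, 0, 0, 0, 0, 0], [0.03, 0, 0, 0, 0, 0, 0]]]' > rows.txt && python3 shift.py rows.txt; python3 -c "
from h import *
meas(1);s=bot.read_state();print(s['wrist_torque'],s['wrist_force'])"
```

```text
time: 23.78
ee_pos: [0.5773, 0.0839, 0.0993]
tcp_rot: [3.142, -0.0, -2.7]
wrist_force: [-0.1, 0.2, -1.3]
gripper_width: 0.0353
grasp_force: 15.0
time: 24.03
ee_pos: [0.5773, 0.0839, 0.099]
tcp_rot: [-3.141, 0.0, -2.7]
wrist_force: [-2.1, -0.2, 2.7]
gripper_width: 0.035
grasp_force: 15.0
[0.57735 0.08394 0.09896] [0. 0. 0.]
[0.17611561 0.39584163 0.02971669] [-1.42500509 -0.03558227  2.72394922]
```

Converted, -0.04 m / 0.4 = -0.1, -0.0004 m / 0.4 = -0.001, -0.113 rad / 3.1416 = -0.036.

```bash
echo '[[[0.05, 0, 0, -0.001, 0, 0, 0], [0.05, 0, 0, 0, 0, 0, 0], [0.05, 0, 0, 0, 0, 0, 0], [0.05, 0, 0, -0.025, 0, 0, 0], [0.06, 0, 0, -0.075, 0, 0, 0], [0.07, 0, 0, -0.1, 0, 0, 0], [0.087, 0, 0, -0.05, 0, 0, 0], [0.087, 0, 0, 0, 0, 0, -0.036], [0.087, 0, 0, 0, 0, 0, -0.036], [0.087, 0, 0, 0, 0, 0, -0.036], [0.087, 0, 0, 0, 0, 0, -0.036], [0.087, 0, 0, 0, 0, 0, -0.036], [0.087, 0, 0, 0, 0, 0, -0.036], [0.087, 0, 0, 0, 0, 0, -0.036], [0.087, 0, 0, 0, 0, 0, -0.036], [0.087, 0, 0, 0, 0, 0, -0.036], [0.087, 0, 0, 0, 0, 0, -0.036], [0.087, 0, 0, 0, 0, 0, 0], [0.087, 0, 0, 0, 0, 0, 0], [0.087, 0, 0, 0, 0, 0, 0]]]' > rows.txt && python3 shift.py rows.txt
python3 -c "
from h import *
snap('wrist','k1');print(bot.read_state()['ee_pos']);go([.434,-.055,.16],-1.5708)"
```

```text
time: 25.75
ee_pos: [0.5774, 0.0839, 0.1994]
tcp_rot: [-3.141, 0.0, -1.572]
wrist_force: [-0.4, -0.4, 0.3]
gripper_width: 0.0868
grasp_force: 0.0
[0.57735208 0.08387964 0.1992266 ]
shift mm [139.  143.2  39.2] t 25.8
rotvec [-0.     0.    -0.001]
```

Converted, 0.0238 m / 0.4 = 0.0595, 0.023 m / 0.4 = 0.0575.

```bash
echo '[[[0.087, 0.0575, 0.0595, 0, 0, 0, 0], [0.087, 0.0575, 0.0595, 0, 0, 0, 0], [0.087, 0.0575, 0.0595, 0, 0, 0, 0], [0.087, 0.0575, 0.0595, 0.025, 0, 0, 0], [0.087, 0.0575, 0.0595, 0.025, 0, 0, 0], [0.087, 0.0575, 0.0595, 0.05, 0, 0, 0], [0.087, 0, 0, 0, 0, 0, 0], [0.087, 0, 0, 0, 0, 0, 0], [0.087, 0, 0, 0, 0, 0, 0]]]' > rows.txt && python3 shift.py rows.txt
python3 -c "
from h import *
w=snap('wrist','c1')"
echo '[[[0.087, 0.0925, 0, 0, 0, 0, 0], [0.087, 0, 0, 0, 0, 0, 0], [0.087, 0, 0, 0, 0, 0, 0], [0.087, 0, 0, 0, 0, 0, 0], [0.087, 0, 0, 0, 0, 0, 0]]]' > rows.txt && python3 shift.py rows.txt
python3 - <<'E'
from h import *
w=snap('wrist','c2');a=load('c1')
for c in (a,w):
    g=cv2.cvtColor(c["frame"],cv2.COLOR_RGB2GRAY); u0=proj(c,[.433,-.09,.013])[0]; print("pred",u0)
    for T in (50,60,70):
        n,l,s,ce=cv2.connectedComponentsWithStats((g<T).astype(np.uint8)); k=l[int(u0[1]),int(u0[0])]; print(T,k,s[k],ce[k].round(1))
A=[cv2.resize(c["frame"][int(v[1])-40:int(v[1])+40,int(v[0])-40:int(v[0])+40,::-1],(400,400)) for c,v in((c,proj(c,[.433,-.09,.013])[0]) for c in(a,w))]
k=cv2.imread('pics/k1.png')[130:250,190:310]; 
o=np.hstack(A);o=np.vstack([o[:, :],np.hstack([cv2.resize(k,(200,200)),np.zeros((200,600,3),np.uint8)])])
cv2.imwrite("pics/cz.png",(255*(o/255.)**.5).astype(np.uint8))
E
```

```text
time: 26.55
ee_pos: [0.4357, -0.0542, 0.1597]
tcp_rot: [-3.14, -0.0, -1.57]
wrist_force: [1.0, -1.4, -0.6]
gripper_width: 0.0871
grasp_force: 0.0
time: 27.02
ee_pos: [0.4354, -0.0905, 0.1592]
tcp_rot: [-3.141, 0.0, -1.569]
wrist_force: [0.0, 0.4, -0.3]
gripper_width: 0.0871
grasp_force: 0.0
pred [261.08454585 145.31022393]
50 0 [     0      0    512    334 112491] [219.  145.9]
60 0 [     0      0    512    334 102944] [213. 140.]
70 0 [    0     0   512   334 97623] [208.4 137.4]
pred [260.53198522 179.87658569]
50 0 [     0      0    512    334 109619] [219.9 146.3]
60 15 [249 167  29  31 740] [263.2 182. ]
70 21 [248 166  31  32 778] [263.1 181.8]
```

View pics/cz.png

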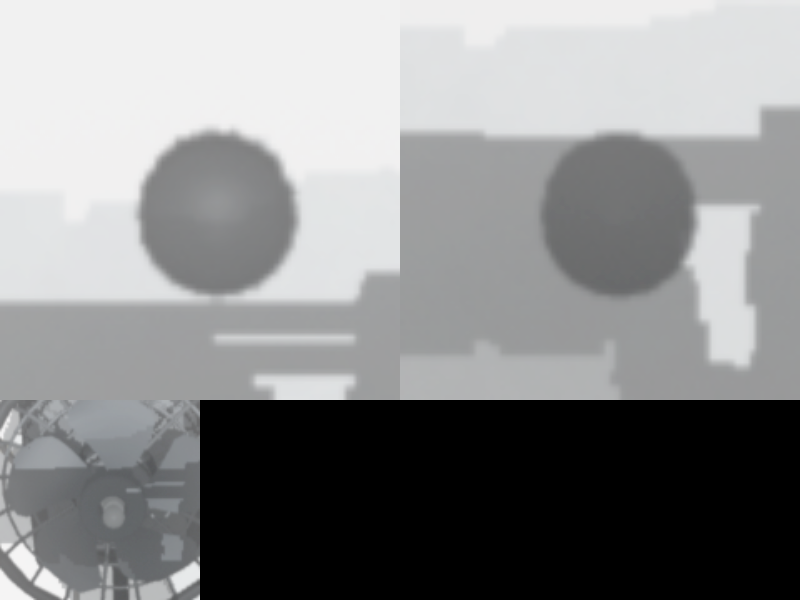

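The cap silhouette is centred at (264.4,147.5) in c1 and (263.6,181.8) in c2. k1 shows the wheel down in the basket with the spindle's ball end standing through the hub.

```bash
python3 - <<'E'
from h import *
a,b=load('c1'),load('c2')
th=np.linspace(0,2*np.pi,90)
M=np.vstack([np.c_[r*np.cos(th),r*np.sin(th),z+0*th] for r,z in[(.016,0),(.016,.018),(.0145,.022),(.010,.0255),(.005,.027)]])
def bc(c,x,y,dz=0):
    u=proj(c,M+[x,y,dz]); return (u.min(0)+u.max(0))/2, u.max(0)-u.min(0)
for cs in ([(a,(264.4,147.5))],[(b,(263.6,181.8))],[(a,(264.4,147.5)),(b,(263.6,181.8))]):
    n=len(cs)>1
    s=least_squares(lambda p:np.concatenate([bc(c,p[0],p[1],p[2]*.1 if n else 0)[0]-u for c,u in cs]),[.433,-.09,0][:3 if n else 2])
    print(s.x,s.cost,bc(cs[0][0],s.x[0],s.x[1])[1])
go([.4325,-.0905,.005],-1.5708)
E
```

```text
[ 0.42969714 -0.08739416] 1.6155871338926322e-27 [31.79295326 33.44999761]
[ 0.4298401  -0.08706946] 0.0 [30.79781632 33.32068174]
[ 0.42981725 -0.08780998  0.02762972] 0.004900791585271781 [31.80508634 33.45154598]
shift mm [  0.    2.8 154.1] t 27.0667
rotvec [-0.     0.     0.002]
```

Converted, 0.035 m / 0.4 = 0.0875, 0.0056 m / 0.4 = 0.014.

```bash
echo '[[[0.087, -0.008, 0.014, 0.05, 0, 0, 0], [0.075, 0, 0, 0.0875, 0, 0, 0], [0.06, 0, 0, 0.0875, 0, 0, 0], [0.06, 0, 0, 0.075, 0, 0, 0], [0.055, 0, 0, 0.05, 0, 0, 0], [0.055, 0, 0, 0.025, 0, 0, 0], [0.055, 0, 0, 0, 0, 0, 0], [0.055, 0, 0, 0, 0, 0, 0], [0.055, 0, 0, 0, 0, 0, 0]]]' > rows.txt && python3 shift.py rows.txt
python3 -c "
from h import *
meas(2);go([.4298,-.0873,.0042],-1.5708)"
```

```text
time: 27.82
ee_pos: [0.4301, -0.0876, 0.0098]
tcp_rot: [-3.14, 0.0, -1.569]
wrist_force: [0.1, 0.9, 0.7]
gripper_width: 0.0556
grasp_force: 0.0
[ 0.43019 -0.08767  0.01007] [4.e-05 3.e-05 3.e-05]
shift mm [-0.4  0.4  5.9] t 27.9167
rotvec [-0.003  0.     0.002]
```

Converted, 0.0055 m / 0.4 = 0.0138, -0.0003 m / 0.4 = -0.0008.

```bash
echo '[[[0.055, -0.0008, 0.0008, 0.0138, 0, 0, 0], [0.055, 0, 0, 0, 0, 0, 0], [0.055, 0, 0, 0, 0, 0, 0], [0.025, 0, 0, 0, 0, 0, 0], [0.025, 0, 0, 0, 0, 0, 0], [0.025, 0, 0, 0, 0, 0, 0], [0.025, 0, 0, 0, 0, 0, 0], [0.025, 0, 0, 0, 0, 0, 0], [0.025, 0, 0, 0, 0, 0, 0]]]' > rows.txt && python3 shift.py rows.txt 30
python3 -c "
from h import *
meas(2)"
echo '[[[0.025, 0, 0, -0.025, 0, 0, 0], [0.025, 0, 0, -0.075, 0, 0, 0], [0.025, 0, 0, -0.1, 0, 0, 0], [0.025, 0, 0, -0.1, 0, 0, 0], [0.025, 0, 0, -0.1, 0, 0, 0], [0.025, 0, 0, 0, 0, 0, 0], [0.025, -0.0713, -0.0613, 0, 0, 0, 0], [0.025, -0.0713, -0.0613, 0, 0, 0, 0], [0.025, -0.0713, -0.0613, 0, 0, 0, 0], [0.025, -0.0713, -0.0613, 0, 0, 0, 0], [0.025, -0.0713, -0.0613, 0, 0, 0, 0], [0.025, -0.0713, -0.0613, 0, 0, 0, 0], [0.025, 0, 0, 0, 0, 0, 0], [0.025, 0, 0, 0, 0, 0, 0], [0.025, 0, 0, 0, 0, 0, 0], [0.025, 0, 0, 0, 0, 0, 0]]]' > rows.txt && python3 shift.py rows.txt
python3 -c "
from h import *
meas(2);snap('side','m1');go([.5773,.0838,.14],-1.5708)"
```

```text
time: 28.67
ee_pos: [0.4289, -0.0878, 0.0035]
tcp_rot: [-3.141, -0.0, -1.57]
wrist_force: [0.1, -0.8, 0.3]
gripper_width: 0.0309
grasp_force: 30.0
[ 0.42891 -0.08777  0.00355] [0. 0. 0.]
time: 30.1
ee_pos: [0.5746, 0.0825, 0.1631]
tcp_rot: [3.14, -0.0, -1.571]
wrist_force: [-0.6, -0.1, -1.1]
gripper_width: 0.0312
grasp_force: 30.0
[0.5748  0.08242 0.16353] [8.0e-05 1.0e-05 1.2e-04]
shift mm [-1.3 -2.2 23.8] t 30.25
rotvec [-0.  0. -0.]
```

Converted, 0.01 m / 0.4 = 0.025, -0.0008 m / 0.4 = -0.002.

```bash
echo '[[[0.025, -0.002, -0.006, 0.025, 0, 0, 0], [0.025, 0, 0, 0.025, 0, 0, 0], [0.025, 0, 0, 0, 0, 0, 0], [0.025, 0, 0, 0, 0, 0, 0], [0.025, 0, 0, 0, 0, 0, 0]]]' > rows.txt && python3 shift.py rows.txt
python3 -c "
from h import *
meas(2);go([.5773,.0833,.125],-1.5708)"
```

```text
time: 30.67
ee_pos: [0.578, 0.0841, 0.1432]
tcp_rot: [3.141, -0.0, -1.57]
wrist_force: [0.2, 0.1, -0.1]
gripper_width: 0.031
grasp_force: 30.0
[0.57821 0.08422 0.14361] [4.e-05 4.e-05 1.e-04]
shift mm [ 1.   1.  18.7] t 30.7667
rotvec [-0.     0.     0.001]
```

Converted, 0.004 m / 0.4 = 0.01, 0.002 m / 0.4 = 0.005.

```bash
echo '[[[0.025, 0.0023, 0.0023, 0.005, 0, 0, 0], [0.025, 0, 0, 0.005, 0, 0, 0], [0.025, 0, 0, 0, 0, 0, 0], [0.025, 0, 0, 0, 0, 0, 0], [0.025, 0, 0, 0.01, 0, 0, 0], [0.025, 0, 0, 0.01, 0, 0, 0], [0.025, 0, 0, 0.01, 0, 0, 0], [0.025, 0, 0, 0, 0, 0, 0], [0.025, 0, 0, 0, 0, 0, 0], [0.025, 0, 0, 0, 0, 0, 0]]]' > rows.txt && python3 shift.py rows.txt
python3 -c "
from h import *
meas(2);print(bot.read_state()['wrist_force']);go([.5773,.0833,.1135],-1.5708)"
```

```text
time: 31.6
ee_pos: [0.5772, 0.0833, 0.1275]
tcp_rot: [3.142, -0.0, -1.57]
wrist_force: [-0.7, 0.9, -1.2]
gripper_width: 0.0308
grasp_force: 30.0
[0.57729 0.08333 0.12764] [1.e-05 1.e-05 2.e-05]
[-0.29765267 -0.39827703  0.24126784]
shift mm [ 0.  -0.  14.2] t 31.7
rotvec [-0.     0.     0.001]
```

Ball is in the mouth without contact; press straight down.

Converted, 0.002 m / 0.4 = 0.005, 0.001 m / 0.4 = 0.0025.

```bash
echo '[[[0.025, 0, 0, 0.005, 0, 0, 0], [0.025, 0, 0, 0.005, 0, 0, 0], [0.025, 0, 0, 0.0025, 0, 0, 0], [0.025, 0, 0, 0.0025, 0, 0, 0], [0.025, 0, 0, 0, 0, 0, 0], [0.025, 0, 0, 0, 0, 0, 0]]]' > rows.txt && python3 shift.py rows.txt 40
echo '[[[0.025, 0, 0, 0.0025, 0, 0, 0], [0.025, 0, 0, 0.0025, 0, 0, 0], [0.025, 0, 0, 0.0025, 0, 0, 0], [0.025, 0, 0, 0, 0, 0, 0], [0.025, 0, 0, 0, 0, 0, 0]]]' > rows.txt && python3 shift.py rows.txt
python3 -c "
from h import *
meas(2);print(bot.read_state()['wrist_force'])"
```

```text
time: 32.2
ee_pos: [0.5781, 0.0834, 0.123]
tcp_rot: [-3.139, 0.0, -1.569]
wrist_force: [-0.8, 0.7, 5.3]
gripper_width: 0.0305
grasp_force: 40.0
time: 32.62
ee_pos: [0.579, 0.0835, 0.121]
tcp_rot: [-3.136, 0.001, -1.569]
wrist_force: [0.2, 0.2, 7.9]
gripper_width: 0.0304
grasp_force: 40.0
[0.57905 0.08352 0.12095] [1.e-05 1.e-05 1.e-05]
[-0.24880107 -0.21372361  7.8107147 ]
```

Converted, 0.001 m / 0.4 = 0.0025.

```bash
echo '[[[0.025, 0, 0.0025, 0.0025, 0, 0, 0], [0.025, 0, 0, 0.0025, 0, 0, 0], [0.025, 0, 0, 0.0025, 0, 0, 0], [0.025, 0, 0, 0, 0, 0, 0], [0.025, 0, 0, 0, 0, 0, 0]]]' > rows.txt && python3 shift.py rows.txt
echo '[[[0.025, 0, 0, 0.0025, 0, 0, 0], [0.025, 0, 0, 0.0025, 0, 0, 0], [0.025, 0, 0, 0, 0, 0, 0], [0.025, 0, 0, 0, 0, 0, 0]]]' > rows.txt && python3 shift.py rows.txt
python3 -c "
from h import *
meas(2);print(bot.read_state()['wrist_force'])"
```

```text
time: 33.13
ee_pos: [0.5773, 0.0836, 0.1157]
tcp_rot: [-3.139, 0.001, -1.57]
wrist_force: [4.3, 0.8, -1.1]
gripper_width: 0.0309
grasp_force: 40.0
time: 33.47
ee_pos: [0.5768, 0.0835, 0.1136]
tcp_rot: [-3.14, 0.0, -1.57]
wrist_force: [3.8, -0.6, -0.4]
gripper_width: 0.0308
grasp_force: 40.0
[0.57676 0.08345 0.11356] [2.e-05 0.e+00 0.e+00]
[ 4.28012525 -0.97594246 -0.88193785]
```

Converted, 0.0008 m / 0.4 = 0.002, -0.0006 m / 0.4 = -0.0015.

```bash
echo '[[[0.025, 0, -0.0015, 0.002, 0, 0, 0], [0.025, 0, 0, 0, 0, 0, 0], [0.025, 0, 0, 0, 0, 0, 0], [0.025, 0, 0, 0, 0, 0, 0]]]' > rows.txt && python3 shift.py rows.txt
echo '[[[0.025, 0, 0, 0.002, 0, 0, 0], [0.025, 0, 0, 0, 0, 0, 0], [0.025, 0, 0, 0, 0, 0, 0]]]' > rows.txt && python3 shift.py rows.txt
python3 -c "
from h import *
meas(2);print(bot.read_state()['wrist_force'])"
```

```text
time: 33.9
ee_pos: [0.5769, 0.0834, 0.1135]
tcp_rot: [-3.141, 0.0, -1.569]
wrist_force: [0.9, -0.1, 5.4]
gripper_width: 0.0311
grasp_force: 40.0
time: 34.15
ee_pos: [0.5769, 0.0834, 0.1134]
tcp_rot: [-3.141, -0.0, -1.569]
wrist_force: [-0.4, 0.5, 8.6]
gripper_width: 0.0307
grasp_force: 40.0
[0.57693 0.0834  0.11342] [0.e+00 1.e-05 0.e+00]
[0.39429665 0.23088486 8.39178647]
```

Converted, -0.04 m / 0.4 = -0.1, -0.03 m / 0.4 = -0.075.

```bash
echo '[[[0.05, 0, 0, -0.0038, 0, 0, 0], [0.05, 0, 0, 0, 0, 0, 0], [0.05, 0, 0, 0, 0, 0, 0], [0.05, 0, 0, 0, 0, 0, 0], [0.05, 0, 0, -0.025, 0, 0, 0], [0.06, 0, 0, -0.075, 0, 0, 0], [0.06, 0, 0, -0.1, 0, 0, 0], [0.06, 0, 0, -0.075, 0, 0, 0], [0.06, 0, 0, 0, 0, 0, 0], [0.06, 0, 0, 0, 0, 0, 0], [0.06, 0, 0, 0, 0, 0, 0]]]' > rows.txt && python3 shift.py rows.txt
python3 - <<'E'
from h import *
w=snap('wrist','z1');s=snap('side','z1s')
# dark column extent of cap in side view at the axis; others unmoved?
g=cv2.cvtColor(s["frame"],cv2.COLOR_RGB2GRAY);P=proj(s,[[.5773,.0833,.137],[.5773,.0833,.110]]);print(P)
x=int(round(P[0,0]))+1;print(g[int(P[0,1])-8:int(P[1,1])+8,x-10:x+11:2])
s0=load('s1');g0=cv2.cvtColor(s0["frame"],cv2.COLOR_RGB2GRAY)
for n,p in [("tape",(.567,-.246,.01)),("ear",(.381,-.014,.012)),("usb",(.38,-.2,.004))]:
    u=proj(s,p)[0].astype(int);d=np.abs(g[u[1]-18:u[1]+18,u[0]-22:u[0]+22].astype(int)-g0[u[1]-18:u[1]+18,u[0]-22:u[0]+22]);print(n,(d>40).sum())
E
```

```text
time: 35.17
ee_pos: [0.5759, 0.0832, 0.223]
tcp_rot: [3.14, 0.0, -1.57]
wrist_force: [-0.8, 0.7, -0.8]
gripper_width: 0.0595
grasp_force: 0.0
[[261.6093232  151.12612375]
 [261.76952453 162.50736529]]
[[188 200 202 207 213 222 181 139 126 122 113]
 [211 219 185 141 115 127 116 107 106 106 106]
 [111 126 117 107 105 110 105 110 106 103 108]
 [103 104 107 111 108 103 108 109 109 108 106]
 [110 110 109 108 110 108 108 108 106 102 112]
 [108 108 107 107 109 105 107 107 107 107 106]
 [108 106 107 108 107 105 109 109 106 105 109]
 [107 107 107 105 110 113 109 107 110  97  95]
 [107 108 113  91  43  41  84  69 100  73  78]
 [110 109  72  38  23  26  27  52 102  77  74]
 [ 61  51  29  23  26  26  25  23 105  76  79]
 [ 46  37  20  25  24  25  27  18 110  76  75]
 [ 50  41  22  34  25  24  29  26  59  75  76]
 [ 47  43  39  30  30  28  21  28  57  80  77]
 [ 45  21  25  30  30  24  16  23  58  77  77]
 [ 49  29  31  32  30  30  28  30  54  75  72]
 [ 52  20  19  13  26  23  28  36  55  74  80]
 [ 45   8  22  29  26  34  28  25  55  76  74]
 [ 52  12  23  30  24  18  36  23  56  79  80]
 [ 48  41  29  25  32  21  32  13  64  84  79]
 [ 37  26  25  24  21  31  34  22  37  42  36]
 [ 37  35  29  28  29  23  29  35  30  33  25]
 [ 34  35  49  40  37  45  49  62  36  33  27]
 [ 22  44  49  45  42  40  48  44  40  38  56]
 [ 64  44  42  39  41  41  49  46  34  40  41]
 [ 40  34  41  42  43  42  48  47  31  38  35]
 [ 31  37  39  38  45  44  45  43  38  33  35]]
tape 0
ear 0
usb 0
```

The cap top appears at row 151, exactly the predicted seated height, and the other three items haven't moved.

```bash
python3 -c "
from station import bot
print(bot.job_done())"
```

```text
the job is handed in; nothing more can be done
None
```

The spacer ring, blade wheel and cap are all seated on the fan spindle in the order asked, the tape roll, earbud case and USB stick show no movement, and the job was handed in at about 35 s; no verdict came back.

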